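Tip the tea carton flat and shut the caddy drawer

ROBOT

A 7-joint arm with a two-finger parallel gripper is mounted at the origin on the work surface. World frame = base frame: x ahead of the robot, y to its left, z up, the work surface at z = 0. Lengths are in m, angles in rad, forces in N, time in s.
With the tool pointing down it reaches from about 0.425 to 1.025 m from the base axis. Payload 3.6 kg.
Tool frame: the origin (TCP) lies midway between the tips of the shut fingers; the grasp point (between the pads) lies env.tcp_to_grasp behind it (env.tcp_to_grasp is the distance from the TCP to the grasp point, in m); z points along the fingers, y is the direction in which the jaws open and shut (so a half turn about z gives the same grasp; the last joint's range is limited). The gripper opens to 85 mm and grips with 20 to 120 N. Pads are 22 mm wide; open, the fingers measure 114 mm over their backs; the gripper's body (76 mm by 85 mm) begins 54 mm behind the grasp point. The pads swing forward as they close: fully open they stand 13 mm farther back than shut.
Start: joints at [-1.274, 0.591, 0.048, 1.609, -0.033, 0.943, -0.034], TCP at [0.275, 0.671, 0.231] pointing down, gripper open.
Joint ranges: [-2.69, 2.69], [-0.47, 2.24], [-1.27, 1.36], [0.19, 2.51], [-1.53, 4.68], [0.08, 2.07], [-3.09, 3.09]. Speed limits (rad/s): [2.57, 2.57, 3.14, 3.14, 3.14, 3.14, 3.14].

INTERFACE

Orientations are given as a unit quaternion [w, x, y, z].
In Python, from bench import env gives the robot as it stands.
- The arm moves only by the tool servo_tool, never from a script. Its argument "plan" is a list of rows, each an object of numbers: "tx", "ty", "tz": the shift along the tool's x, y, z in m; "rx", "ry", "rz": the turn, a rotation vector about the tool's x, y, z in degrees. In form: [{"tx": .., "ty": .., "tz": .., "rx": .., "ry": .., "rz": ..}, ...]. A call has 1 to 10 rows; each row shifts and turns the commanded pose from where the row before left it, along the tool's axes as they then stand; what a row does not reach is not made up. A row lasts 1/12 s, in which the tool goes at most 41.7 mm and 7.16 degrees, less where a joint would pass 70% of its speed; a pose out of reach is approached as far as the arm can. A call is refused whole if a number of a shift passes 0.0417 or a number of a turn 7.16, either way. A call with a gripper value outside its range is refused whole. "gripper" is the closure in counts, from 0 (fully open) to 255 (shut), set as the call begins (left out, the last holds). The fingers move at their own pace and stop on an object; "newtons" is the grip in N (left out, the last holds). Time passes only in rows, so rows that do not move let the fingers close. It gives the time, the measured TCP pose, the force and the opening at its end, in the units of the state.
- env.state(): the state, without advancing time (a new reading comes with each control period).
- env.get_image(name): name is "side" or "top" or "wrist"; returns a dict with "image" (384x512x3 uint8, blue, green, red), "mtx" (3x3 intrinsics, pixels), "pose" (4x4, takes a point from camera to world coordinates). Camera axes: x right, y up, looking along -z (the intrinsics and any distortion apply to the point x, -y, -z); pixel columns grow to the right and rows downward; lengths in m; the calibration is good to about 2 mm. A picture is of the moment at which its call begins. There is no depth.
- env.hand_in(): hands the job in, once; it reports no verdict.
The state is a dict: "t": time; "joint_pos": joint angles; "joint_vel": joint speeds; "joint_torque": joint torques, N m; "position": TCP position; "tool_rot": TCP orientation; "ft_force": force on the tool from outside, world axes, zero at the start; "ft_torque": the same for the moment, N m; "width": finger opening in m.
Only numpy, scipy, OpenCV 4.12 (cv2) and the standard library are available. Lean on these libraries where they do the work, as an engineer would, in place of code of your own. Each camera call takes 0.05 s, during which the arm holds its last target.

TASK

A tall tea carton stands at one end of the cutlery caddy's pulled-out drawer and keeps the drawer from closing. Without picking it up, push it over sideways, towards the middle of the drawer, so that it comes to lie flat on its broad side on the orange silicone trivet in the drawer floor; then push the drawer fully home with the carton lying in it. Leave the little salt pot at the drawer's other end standing, do not disturb the other things on the table, and finish with the arm clear of everything.

Things in the scene. Friction and masses are not known exactly. Their poses are not given: they have to be found in the camera images.
- caddy: cream plastic cutlery caddy, fixed; housing 180 mm deep, 300 wide, 82 high; cutlery in a low tray on the rear of its top, up to 112 mm high. Origin on the table under the middle of the front opening; x points into the housing, away from the robot (turned up to 0.2 rad), y along the drawer's width, z up. Things up to 76 mm above the table pass the opening
- drawer (a joint): how far the drawer has been pushed in along the caddy's x, m: 0 fully pulled out (starts at 0 to 0.01), 0.14 fully home. About 2 N of friction; it stays where it is left. Inside it is 260 mm wide along y; side walls 4 mm thick, tops 50 mm above the table
- pad (a point): point on the drawer floor, 12 mm above the table, midway across the drawer's width; moves with the drawer, axes as the caddy's. The orange trivet, let flush into the floor, reaches 78 mm either side of it along y and from 63 mm in front to 93 mm behind it along x; bare grey floor at both ends. The front wall's inside lies 70 mm in front of it (-x)
- front (a point): middle of the drawer front's outer face, 35 mm above the table; the face looks to the caddy's -x (to the robot), is 300 mm wide and reaches from 4 to 66 mm above the table; an orange lip 160 mm wide stands out 8 mm from it at 58 to 66 mm above the table, in the middle
- carton_mid (a point): centre of the blue and cream tea carton, loose, 0.11 to 0.22 kg, 75 mm (its x) by 42 mm (its y) by 130 mm (its z, up at the start). It stands on the drawer floor about 100 mm to the left or right of pad, its thin y along the drawer's width (within 0.08 rad), top 142 mm above the table. Lying on its broad side (75 x 130 mm) it is 42 mm high and fits into the housing
- salt: white ceramic salt pot, round, 40 mm across, 44 mm high, loose, on the drawer floor at the end opposite the carton; origin under its foot, z up
- bowl_a: green ceramic bowl, 130 mm across, 55 mm high, origin under its foot; leave alone
- bowl_b: green ceramic bowl, 150 mm across, 60 mm high, origin under its foot; leave alone
- pot: small aluminium pot, 148 mm across, 85 mm high, two loop handles reaching 102 mm from its axis along its y; origin under its base; leave alone
- mug: blue mug, 80 mm across, 90 mm high, handle at its +y; origin under its base; leave alone
- spoon: stainless serving spoon, 240 mm long, lying along its x; leave alone
- jar: amber jar with brass lid, 64 mm across, 90 mm high; origin under its base; leave alone
Mind the look-alikes: they are no part of the job. There is more than one size of the part that bears carton_mid; the job needs the smallest. Several things have the shape of the salt; the one meant has the colours described above.

How it is judged:
By the outcome, as a careful person would: the job done as asked, in the order asked, and still so for the second after the job is handed in, with the robot touching nothing.
It also fails if it takes over 42 s, if anything falls off the work surface, if the arm or the gripper's body presses on something with over 40 N, if the wrist force passes 120 N, or if a joint passes its speed limit or range.

## Working session

There is one attempt and no reset: what is moved stays moved. The work goes in short steps, Python scripts to look and compute and a tool call to move; the robot and the scene stay as the last step left them, time stands still between calls to the robot, and variables do not carry over. Pictures are saved under pics/ and viewed, and the job is handed in when it is done.

Besides the shell and the picture viewer there is one more tool, called after "Call:" by a JSON object that holds its "method" and its "body", one argument or row to a line. servo_tool: Moves the arm, as the interface text tells. Its arguments: {"type":"object","properties":{"plan":{"type":"array"},"gripper":{"type":"number"},"newtons":{"type":"number"}},"required":["plan"]}

```bash
mkdir -p pics; ls
cat > h.py <<'E'
import numpy as np, cv2
from bench import env
def snap(n,f):
    d=env.get_image(n); cv2.imwrite(f'pics/{f}.png',d['image']); np.savez(f'pics/{f}.npz',mtx=d['mtx'],pose=d['pose']); return d
def ray(f,u,v):
    d=np.load(f'pics/{f}.npz'); K=d['mtx'];P=d['pose']
    p=np.linalg.inv(K)@[u,v,1]; r=P[:3,:3]@np.array([p[0],-p[1],-p[2]]); return P[:3,3],r
def atz(f,u,v,z):
    o,r=ray(f,u,v); return o+r*(z-o[2])/r[2]
def proj(f,p):
    d=np.load(f'pics/{f}.npz'); K=d['mtx'];P=d['pose']
    c=P[:3,:3].T@(np.array(p)-P[:3,3]); q=K@np.array([c[0],-c[1],-c[2]]); return q[:2]/q[2]
def crop(f,x0,y0,x1,y1,s,g):
    i=cv2.imread(f'pics/{f}.png')[y0:y1,x0:x1]; cv2.imwrite(f'pics/{g}.png',cv2.resize(i,None,fx=s,fy=s,interpolation=cv2.INTER_CUBIC))
E
python3 - <<'E'
from h import *
for n in ['top','side','wrist']:
    d=snap(n,n+'0'); print(n,d['pose'].round(3).tolist(),d['mtx'].round(1).tolist(), [k for k in d])
s=env.state(); print(s['t'],s['position'],s['tool_rot'],s['width'],env.tcp_to_grasp)
E
```

```text
pics
top [[-0.083, 0.976, -0.203, 0.22], [-0.997, -0.082, 0.015, -0.01], [-0.002, 0.204, 0.979, 1.415], [0.0, 0.0, 0.0, 1.0]] [[429.7, 0.0, 257.7], [0.0, 429.7, 193.9], [0.0, 0.0, 1.0]] ['image', 'mtx', 'pose']
side [[0.988, 0.111, -0.106, 0.385], [-0.153, 0.644, -0.749, -0.909], [-0.015, 0.757, 0.654, 0.856], [0.0, 0.0, 0.0, 1.0]] [[421.2, 0.0, 251.3], [0.0, 421.2, 190.8], [0.0, 0.0, 1.0]] ['image', 'mtx', 'pose']
wrist [[0.38, -0.88, -0.285, 0.203], [0.925, 0.361, 0.119, 0.701], [-0.001, -0.309, 0.951, 0.374], [0.0, 0.0, 0.0, 1.0]] [[270.3, 0.0, 253.2], [0.0, 270.3, 191.8], [0.0, 0.0, 1.0]] ['image', 'mtx', 'pose']
0.15 [0.2752533  0.67003719 0.23039096] [-1.17298791e-04  1.93634630e-01  9.81073330e-01 -8.58754422e-04] 0.08553465485760714 0.0187
```

View pics/top0.png

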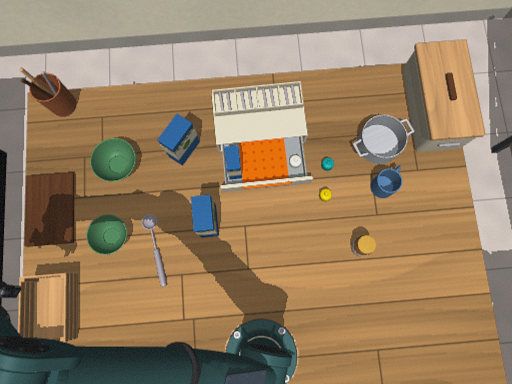

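View pics/side0.png

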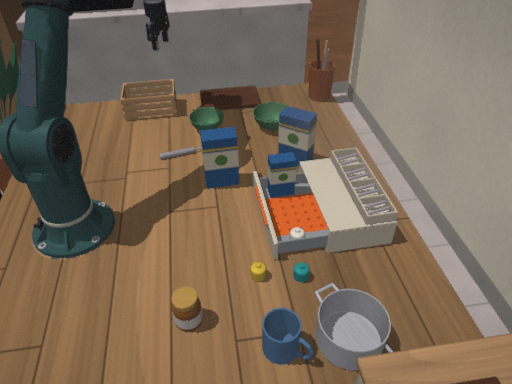

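View pics/wrist0.png

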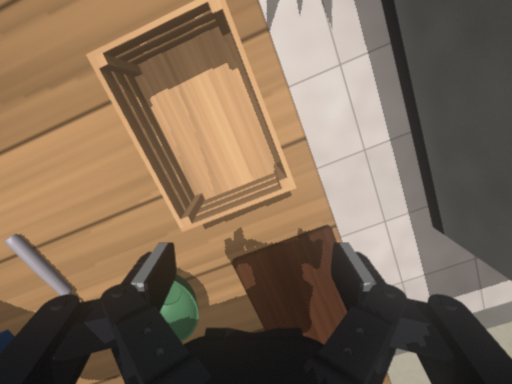

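Carton candidates, in top-view pixels: (179,138) is big and on the table, (204,215) is big and on the table, and (232,158) is small and in the drawer's left end, so that last one is the target. Salt candidates: white at (296,160) in the drawer is the one meant; teal (328,163) and yellow (325,194) are look-alikes.

Run:
```python
from h import *
crop('top0',190,70,340,230,5,'c1'); crop('side0',240,130,410,260,4.6,'c2')
```

```text
(no output)
```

View pics/c1.png

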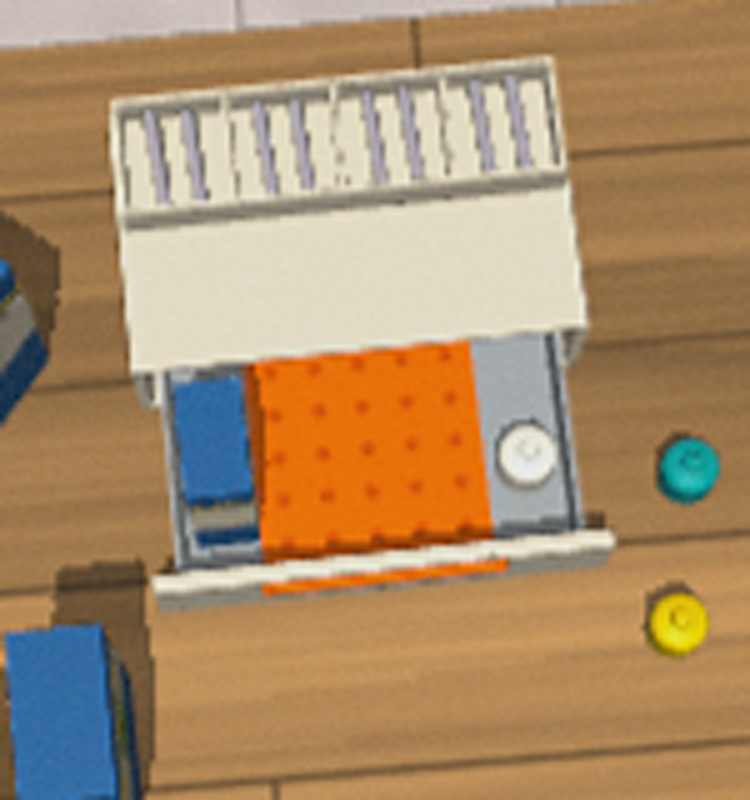

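View pics/c2.png

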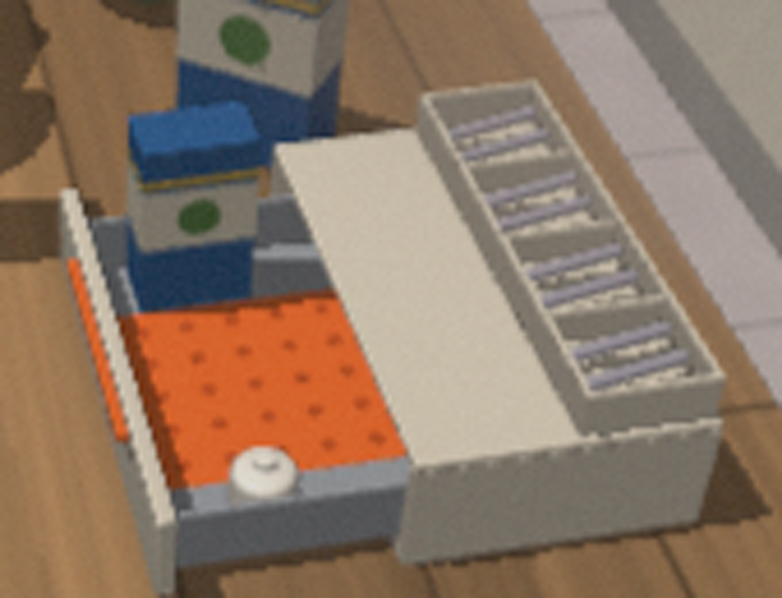

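Run:
```python
from h import *
def P(u,v,z): return atz('top0',190+u/5,70+v/5,z)
for n,u,v,z in [('houseL',132,372,.082),('houseR',585,325,.082),('frontTopL',156,594,.066),('frontTopR',613,546,.066),('ftLback',153,578,.066),('ftRback',612,532,.066),('trivBR',493,540,.012),('trivTR',470,345,.012),('salt',527,455,.05),
 ('cTopFL',183,507,.142),('cTopFR',252,497,.142),('cTopBL',174,385,.142),('cTopBR',242,377,.142),('wallLtopF',180,565,.05),('wallLtopB',165,375,.05),
 ('bigcBR',113,800,.0),('lipL',262,590,.066),('lipR',508,566,.066)]:
    print(n,P(u,v,z).round(4))
def S(u,v,z): return atz('side0',240+u/4.6,130+v/4.6,z)
for n,u,v,z in [('cTopFnear',140,168,.142),('cBaseF',142,312,.012),('cBaseB',252,297,.012),('cTopback far',240,103,.142),('houseFR',411,465,.082),('houseFL',277,147,.082),('ftR',160,520,.066),('ftL',65,195,.066),('salt',264,462,.056)]:
    print(n,S(u,v,z).round(4))
```

```text
houseL [0.6718 0.0886 0.082 ]
houseR [ 0.6791 -0.2079  0.082 ]
frontTopL [0.5268 0.0839 0.066 ]
frontTopR [ 0.5338 -0.2123  0.066 ]
ftLback [0.5375 0.0851 0.066 ]
ftRback [ 0.5431 -0.2127  0.066 ]
trivBR [ 0.5572 -0.1405  0.012 ]
trivTR [ 0.6954 -0.1383  0.012 ]
salt [ 0.6036 -0.165   0.05  ]
cTopFL [0.5626 0.0585 0.142 ]
cTopFR [0.5653 0.016  0.142 ]
cTopBL [0.6409 0.0587 0.142 ]
cTopBR [0.6425 0.0164 0.142 ]
wallLtopF [0.5485 0.0681 0.05  ]
wallLtopB [0.6787 0.0692 0.05  ]
bigcBR [0.405  0.1261 0.    ]
lipL [0.5237 0.0158 0.066 ]
lipR [ 0.5263 -0.1434  0.066 ]
cTopFnear [0.5694 0.0019 0.142 ]
cBaseF [0.5754 0.0162 0.012 ]
cBaseB [0.6495 0.0185 0.012 ]
cTopback far [0.6438 0.0569 0.142 ]
houseFR [ 0.6813 -0.2091  0.082 ]
houseFL [0.6784 0.0853 0.082 ]
ftR [ 0.541  -0.2117  0.066 ]
ftL [0.5351 0.0788 0.066 ]
salt [ 0.6098 -0.1694  0.056 ]
```

Run:
```python
from h import *
crop('top0',150,100,260,250,5,'c3'); crop('side0',190,95,330,200,5.5,'c4')
from scipy.spatial.transform import Rotation as R
s=env.state();w,x,y,z=s['tool_rot'];print(R.from_quat([x,y,z,w]).as_matrix().round(3),s['joint_pos'])
```

```text
[[-0.925  0.38  -0.001]
 [ 0.38   0.925 -0.002]
 [-0.    -0.002 -1.   ]] [-1.27450961  0.59193421  0.04833488  1.60951314 -0.0333116   0.94268421
 -0.03369749]
```

View pics/c3.png

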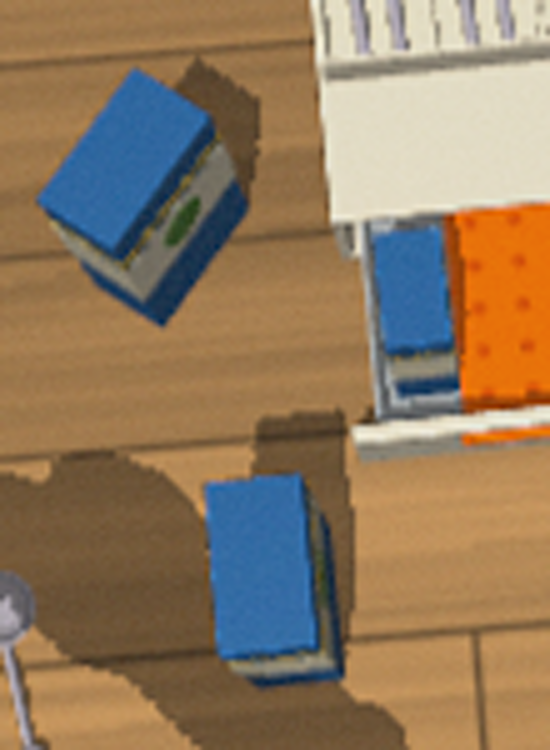

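View pics/c4.png

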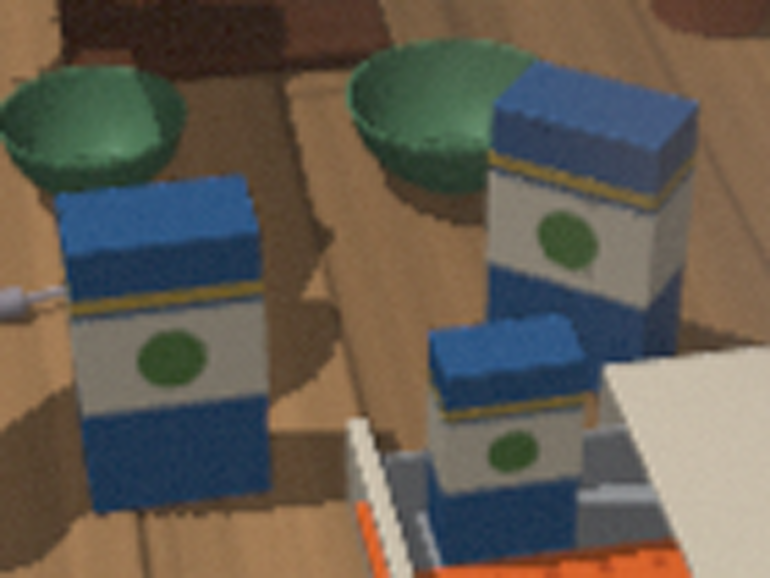

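Run:
```python
from h import *
def P(u,v,z): return atz('top0',150+u/5,100+v/5,z)
def S(u,v,z): return atz('side0',190+u/5.5,95+v/5.5,z)
print('A base',P(162,325,0),P(247,198,0),S(272,488,0),S(97,510,0))
for z in (.16,.18,.2): print(z,'A top',P(118,255,z),P(213,130,z),'sideA', 'B top',P(303,475,z),P(317,655,z),S(260,237,z), S(68,255,z))
print('B base',P(343,678,0),P(322,520,0))
```

```text
A base [0.6358563  0.21498958 0.        ] [0.72180865 0.15211024 0.        ] [4.92586467e-01 1.12158540e-01 1.11022302e-16] [0.39137175 0.10974181 0.        ]
0.16 A top [0.63530161 0.21412197 0.16      ] [0.71083995 0.15218764 0.16      ] sideA B top [0.48920858 0.11008493 0.16      ] [0.38097757 0.10847276 0.16      ] [0.49393374 0.13122412 0.16      ] [0.3907579  0.13207356 0.16      ]
0.18 A top [0.62868987 0.21054278 0.18      ] [0.70302441 0.14959545 0.18      ] sideA B top [0.48492503 0.1081637  0.18      ] [0.37841882 0.10657723 0.18      ] [0.49080693 0.10131725 0.18      ] [0.39059618 0.10214227 0.18      ]
0.2 A top [0.62207813 0.20696358 0.2       ] [0.69520887 0.14700326 0.2       ] sideA B top [0.48064148 0.10624247 0.2       ] [0.37586008 0.10468169 0.2       ] [0.48768013 0.07141037 0.2       ] [0.39043447 0.07221099 0.2       ]
B base [0.3848237  0.10749566 0.        ] [0.49170519 0.11465108 0.        ]
```

Call:
{"method": "servo_tool", "body": {
  "plan": [
    {"tz":-0.02,"rz":-6},
    {"tz":-0.02,"rz":-6},
    {"tz":-0.02,"rz":-6},
    {"tz":-0.015,"rz":-5.7},
    {"tx":-0.0158,"ty":-0.0292},
    {"tx":-0.0158,"ty":-0.0292},
    {"tx":-0.0158,"ty":-0.0292},
    {"tx":-0.0158,"ty":-0.0292},
    {"tx":-0.0158,"ty":-0.0292},
    {"tx":-0.0158,"ty":-0.0292}
  ],
  "gripper": 255
}}

```text
validation failed for argument at $.pl...
```

Call:
{"method": "servo_tool", "body": {
  "plan": [
    {"tx":-0.0158,"ty":-0.0292},
    {"tx":-0.0158,"ty":-0.0292},
    {"tx":-0.0158,"ty":-0.0292},
    {"tx":-0.0158,"ty":-0.0292},
    {"tx":-0.0158,"ty":-0.0292},
    {"tx":-0.0158,"ty":-0.0292},
    {"tx":-0.0158,"ty":-0.0292},
    {"tx":-0.0158,"ty":-0.0292},
    {"tx":-0.0158,"ty":-0.0292},
    {"tx":-0.0158,"ty":-0.0292}
  ]
}}

```text
validation failed for argument at $.pl...
```

Call:
{"method": "servo_tool", "body": {
  "plan": [
    {"tx":0,"ty":0,"tz":-0.02,"rx":0,"ry":0,"rz":-6},
    {"tx":0,"ty":0,"tz":-0.02,"rx":0,"ry":0,"rz":-6},
    {"tx":0,"ty":0,"tz":-0.02,"rx":0,"ry":0,"rz":-6},
    {"tx":0,"ty":0,"tz":-0.015,"rx":0,"ry":0,"rz":-5.7}
  ],
  "gripper": 255
}}

```text
t: 0.48
position: [0.2756, 0.6708, 0.3076]
tool_rot: [0.0, -0.014, 1.0, 0.0]
ft_force: [0.1, 0.4, 0.2]
width: 0.0391
```

Call:
{"method": "servo_tool", "body": {
  "plan": [
    {"tx":-0.0158,"ty":-0.0292,"tz":0,"rx":0,"ry":0,"rz":0},
    {"tx":-0.0158,"ty":-0.0292,"tz":0,"rx":0,"ry":0,"rz":0},
    {"tx":-0.0158,"ty":-0.0292,"tz":0,"rx":0,"ry":0,"rz":0},
    {"tx":-0.0158,"ty":-0.0292,"tz":0,"rx":0,"ry":0,"rz":0},
    {"tx":-0.0158,"ty":-0.0292,"tz":0,"rx":0,"ry":0,"rz":0},
    {"tx":-0.0158,"ty":-0.0292,"tz":0,"rx":0,"ry":0,"rz":0},
    {"tx":-0.0158,"ty":-0.0292,"tz":0,"rx":0,"ry":0,"rz":0},
    {"tx":-0.0158,"ty":-0.0292,"tz":0,"rx":0,"ry":0,"rz":0},
    {"tx":-0.0158,"ty":-0.0292,"tz":0,"rx":0,"ry":0,"rz":0},
    {"tx":-0.0158,"ty":-0.0292,"tz":0,"rx":0,"ry":0,"rz":0}
  ]
}}

```text
t: 1.32
position: [0.4408, 0.3807, 0.3061]
tool_rot: [-0.0, -0.012, 1.0, -0.0]
ft_force: [-0.1, 0.8, 0.5]
width: 0.0002
```

Call:
{"method": "servo_tool", "body": {
  "plan": [
    {"tx":-0.0158,"ty":-0.0292,"tz":0,"rx":0,"ry":0,"rz":0},
    {"tx":-0.0158,"ty":-0.0292,"tz":0,"rx":0,"ry":0,"rz":0},
    {"tx":-0.0158,"ty":-0.0292,"tz":0,"rx":0,"ry":0,"rz":0},
    {"tx":-0.0158,"ty":-0.0292,"tz":0,"rx":0,"ry":0,"rz":0},
    {"tx":-0.0158,"ty":-0.0292,"tz":0,"rx":0,"ry":0,"rz":0},
    {"tx":-0.0158,"ty":-0.0292,"tz":0,"rx":0,"ry":0,"rz":0},
    {"tx":-0.0158,"ty":-0.0292,"tz":0,"rx":0,"ry":0,"rz":0},
    {"tx":-0.0158,"ty":-0.0292,"tz":0,"rx":0,"ry":0,"rz":0},
    {"tx":-0.0158,"ty":-0.0292,"tz":0,"rx":0,"ry":0,"rz":0},
    {"tx":0,"ty":0,"tz":0,"rx":0,"ry":0,"rz":0}
  ]
}}

```text
t: 2.15
position: [0.5922, 0.1138, 0.3063]
tool_rot: [0.001, -0.006, 1.0, -0.003]
ft_force: [0.1, -1.4, 0.3]
width: -0.0002
```

Call:
{"method": "servo_tool", "body": {
  "plan": [
    {"tx":-0.012,"ty":-0.019,"tz":0,"rx":0,"ry":0,"rz":-0.7},
    {"tx":0,"ty":0,"tz":0.03,"rx":0,"ry":0,"rz":0},
    {"tx":0,"ty":0,"tz":0.03,"rx":0,"ry":0,"rz":0},
    {"tx":0,"ty":0,"tz":0.03,"rx":0,"ry":0,"rz":0},
    {"tx":0,"ty":0,"tz":0.02,"rx":0,"ry":0,"rz":0},
    {"tx":0,"ty":0,"tz":0,"rx":0,"ry":0,"rz":0}
  ]
}}

```text
t: 2.65
position: [0.5974, 0.1039, 0.1915]
tool_rot: [-0.005, -0.018, 1.0, -0.001]
ft_force: [-1.5, 1.1, -0.1]
width: -0.0001
```

Run:
```python
from h import *
snap('side','s1');snap('top','t1'); print(env.state()['position'],env.state()['tool_rot'])
crop('side','0','0','0','0',1,'x') if 0 else None
crop('s1',200,60,410,260,3,'s1c');crop('t1',170,70,340,230,4,'t1c')
```

```text
[0.6009396  0.10450072 0.19591586] [-7.69395703e-04 -1.80938239e-02  9.99835977e-01 -2.02435063e-04]
```

View pics/s1c.png

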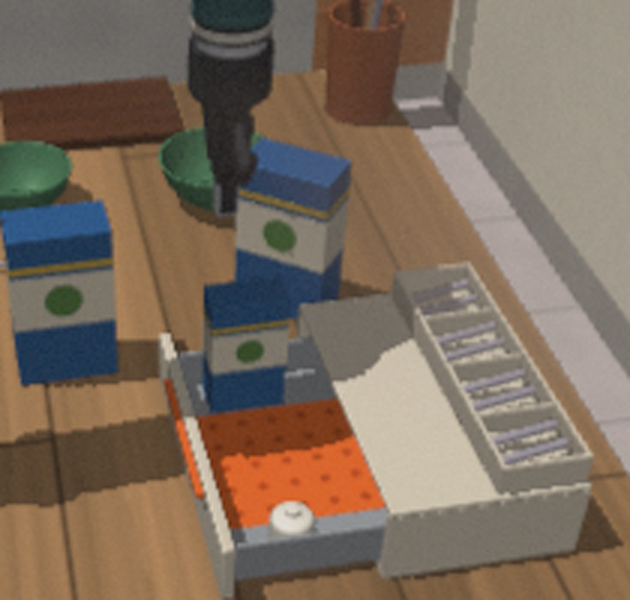

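View pics/t1c.png

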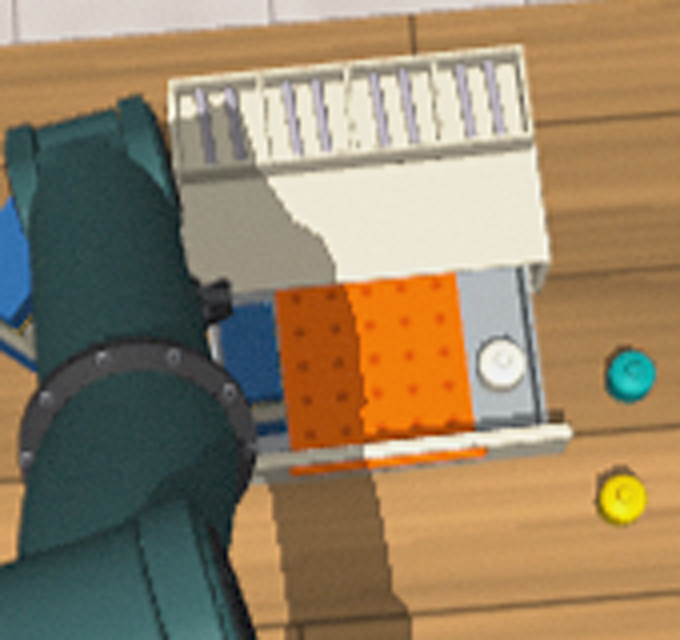

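Call:
{"method": "servo_tool", "body": {
  "plan": [
    {"tx":-0.004,"ty":-0.006,"tz":0.025,"rx":0,"ry":0,"rz":0.8},
    {"tx":0,"ty":0,"tz":0.025,"rx":0,"ry":0,"rz":0},
    {"tx":0,"ty":0,"tz":0.022,"rx":0,"ry":0,"rz":0},
    {"tx":0,"ty":0,"tz":0.004,"rx":0,"ry":0,"rz":0},
    {"tx":0,"ty":0,"tz":0,"rx":0,"ry":0,"rz":0},
    {"tx":0,"ty":-0.005,"tz":0,"rx":0,"ry":0,"rz":0},
    {"tx":0,"ty":-0.005,"tz":0,"rx":0,"ry":0,"rz":0},
    {"tx":0,"ty":-0.005,"tz":0,"rx":0,"ry":0,"rz":0},
    {"tx":0,"ty":-0.005,"tz":0,"rx":0,"ry":0,"rz":0},
    {"tx":0,"ty":0,"tz":0,"rx":0,"ry":0,"rz":0}
  ]
}}

```text
t: 3.58
position: [0.6065, 0.0764, 0.1213]
tool_rot: [0.001, -0.01, 1.0, -0.0]
ft_force: [0.2, 0.3, -0.4]
width: -0.0002
```

Call:
{"method": "servo_tool", "body": {
  "plan": [
    {"tx":0,"ty":-0.004,"tz":0,"rx":0,"ry":0,"rz":0},
    {"tx":0,"ty":-0.004,"tz":0,"rx":0,"ry":0,"rz":0},
    {"tx":0,"ty":-0.004,"tz":0,"rx":0,"ry":0,"rz":0},
    {"tx":0,"ty":-0.004,"tz":0,"rx":0,"ry":0,"rz":0},
    {"tx":0,"ty":-0.004,"tz":0,"rx":0,"ry":0,"rz":0},
    {"tx":0,"ty":-0.004,"tz":0,"rx":0,"ry":0,"rz":0}
  ]
}}

```text
t: 4.08
position: [0.6065, 0.0541, 0.1203]
tool_rot: [-0.0, -0.011, 1.0, -0.0]
ft_force: [0.5, 1.0, 0.2]
width: -0.0003
```

Run:
```python
from h import *
snap('side','s2'); s=env.state(); print(s['position'],s['ft_force'])
crop('s2',230,90,410,260,3.5,'s2c')
```

```text
[0.60646498 0.05285537 0.1202384 ] [-0.02062449 -1.2011418   0.43008879]
```

View pics/s2c.png

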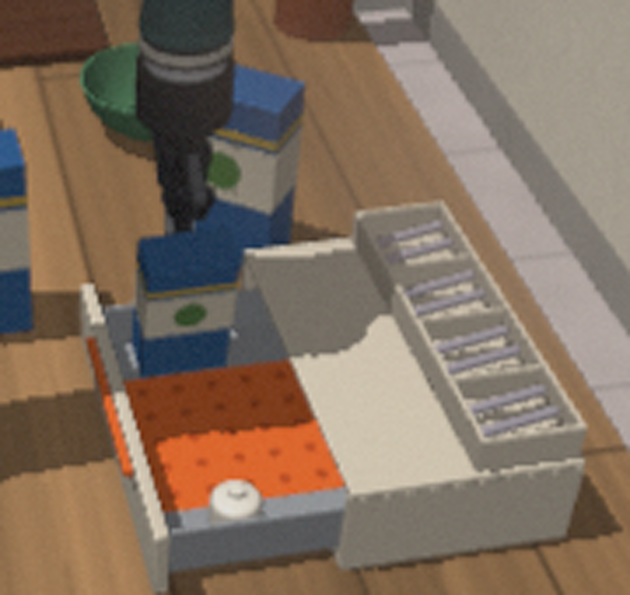

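The carton is tilting, with its base edge still at the trivet's edge (around (180,370)).

Call:
{"method": "servo_tool", "body": {
  "plan": [
    {"tx":0,"ty":-0.004,"tz":0,"rx":0,"ry":0,"rz":0},
    {"tx":0,"ty":-0.004,"tz":0,"rx":0,"ry":0,"rz":0},
    {"tx":0,"ty":-0.004,"tz":0,"rx":0,"ry":0,"rz":0},
    {"tx":0,"ty":-0.003,"tz":0,"rx":0,"ry":0,"rz":0},
    {"tx":0,"ty":-0.003,"tz":0,"rx":0,"ry":0,"rz":0},
    {"tx":0,"ty":-0.003,"tz":0,"rx":0,"ry":0,"rz":0},
    {"tx":0,"ty":0,"tz":0,"rx":0,"ry":0,"rz":0}
  ]
}}

```text
t: 4.72
position: [0.607, 0.0325, 0.1203]
tool_rot: [0.0, -0.011, 1.0, -0.0]
ft_force: [-0.1, -0.5, 1.3]
width: 0.0004
```

Run:
```python
from h import *
snap('side','s3'); s=env.state(); print(s['position'],s['ft_force'])
crop('s3',230,90,410,260,3.5,'s3c')
```

```text
[0.60695901 0.03307176 0.12029499] [ 0.61154852  0.1749422  -0.28569112]
```

View pics/s3c.png

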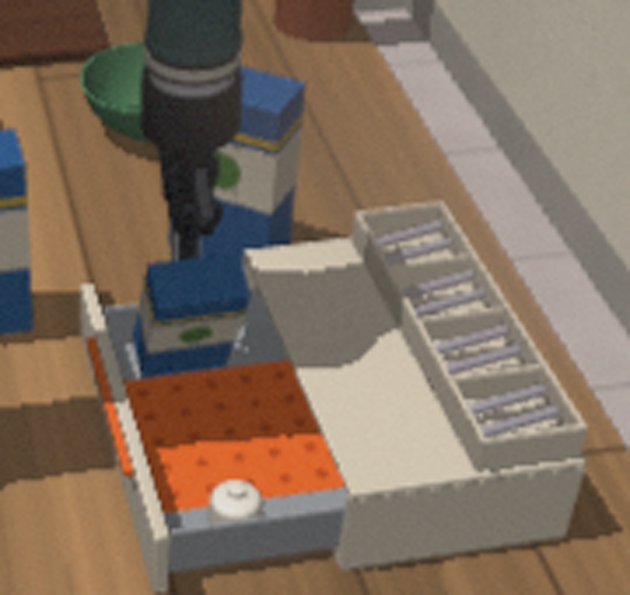

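Call:
{"method": "servo_tool", "body": {
  "plan": [
    {"tx":0,"ty":-0.003,"tz":0,"rx":0,"ry":0,"rz":0},
    {"tx":0,"ty":-0.003,"tz":0,"rx":0,"ry":0,"rz":0},
    {"tx":0,"ty":0,"tz":0,"rx":0,"ry":0,"rz":0},
    {"tx":0,"ty":0,"tz":0,"rx":0,"ry":0,"rz":0},
    {"tx":0,"ty":0,"tz":0,"rx":0,"ry":0,"rz":0},
    {"tx":0,"ty":0,"tz":0,"rx":0,"ry":0,"rz":0}
  ]
}}

```text
t: 5.27
position: [0.6071, 0.0279, 0.1203]
tool_rot: [0.0, -0.011, 1.0, 0.0]
ft_force: [-0.4, 0.2, 0.2]
width: -0.0002
```

Run:
```python
from h import *
snap('side','s4'); s=env.state(); print(s['position'],s['ft_force'])
crop('s4',230,90,410,260,3.5,'s4c')
```

```text
[0.60708291 0.02783238 0.12029927] [ 0.10074433  0.55312956 -0.02624103]
```

View pics/s4c.png

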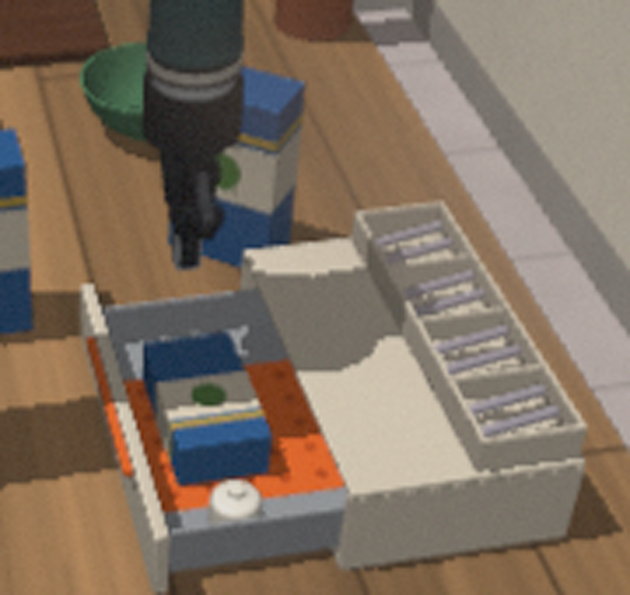

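Call:
{"method": "servo_tool", "body": {
  "plan": [
    {"tx":0,"ty":0,"tz":-0.03,"rx":0,"ry":0,"rz":0},
    {"tx":0,"ty":0,"tz":-0.03,"rx":0,"ry":0,"rz":0},
    {"tx":0.02,"ty":-0.01,"tz":-0.03,"rx":0,"ry":0,"rz":0},
    {"tx":0.03,"ty":-0.015,"tz":-0.01,"rx":0,"ry":0,"rz":0},
    {"tx":0.03,"ty":-0.02,"tz":0,"rx":0,"ry":0,"rz":0},
    {"tx":0.03,"ty":-0.02,"tz":0,"rx":0,"ry":0,"rz":0},
    {"tx":0.017,"ty":-0.025,"tz":0,"rx":0,"ry":0,"rz":0},
    {"tx":0,"ty":0,"tz":0,"rx":0,"ry":0,"rz":0},
    {"tx":0,"ty":0,"tz":0,"rx":0,"ry":0,"rz":0}
  ]
}}

```text
t: 6.07
position: [0.481, -0.0667, 0.2206]
tool_rot: [0.0, -0.009, 1.0, -0.0]
ft_force: [0.4, -0.1, 0.5]
width: -0.0001
```

Run:
```python
from h import *
snap('side','s5'); snap('top','t5'); s=env.state(); print(s['position'],s['ft_force'],s['tool_rot'])
crop('s5',210,90,410,260,3.5,'s5c');crop('t5',190,70,340,230,4,'t5c')
```

```text
[ 0.48319995 -0.06452556  0.22063283] [ 0.51631915  0.09551797 -0.59027855] [ 8.31773749e-04 -1.13792184e-02  9.99934888e-01  2.02563199e-04]
```

View pics/s5c.png

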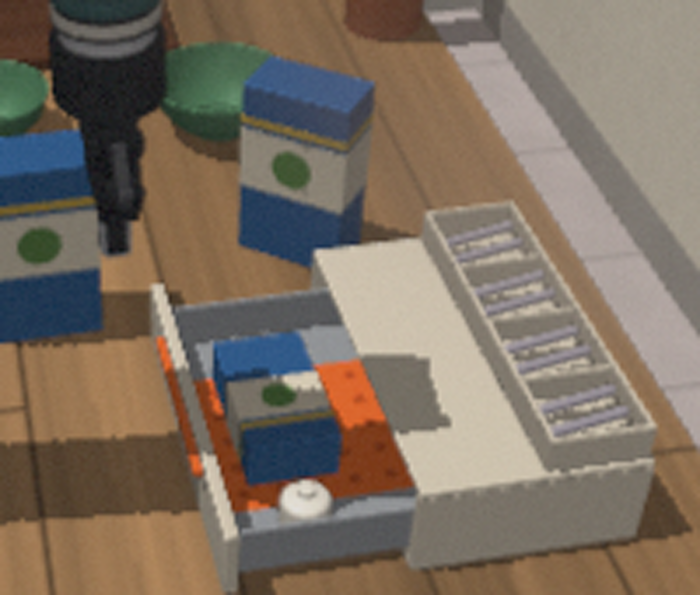

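View pics/t5c.png

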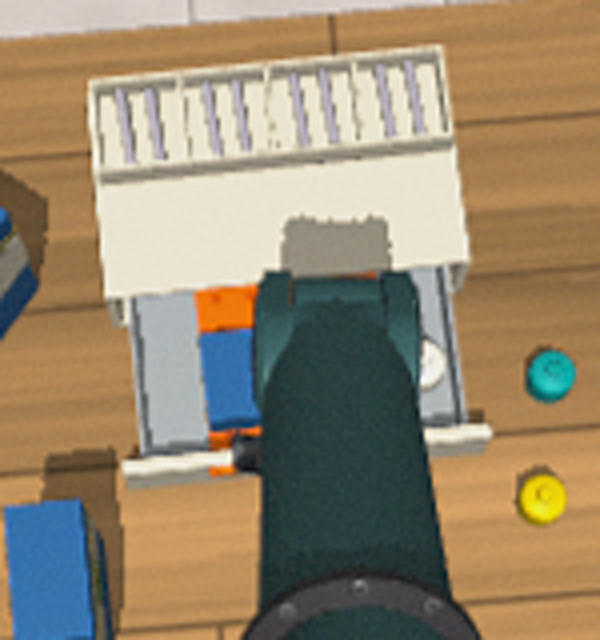

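Run:
```python
from h import *
def T(u,v,z): return atz('t5',190+u/4,70+v/4,z)
def S(u,v,z): return atz('s5',210+u/3.5,90+v/3.5,z)
pad=np.array([.611,-.062]);a=.024;M=np.array([[np.cos(a),np.sin(a)],[-np.sin(a),np.cos(a)]])
for n,p in [('L back top',T(201,334,.054)),('L front top',T(209,430,.054)),('R front base',S(246,482,.012)),('R back base',S(341,470,.012)),('R front top',S(240,435,.054)),('salt',S(305,492,.056)),('lipL',S(163,340,.066)),('lipR',S(192,465,.066)),('trivL',T(195,300,.012))]:
    print(n,p.round(4),(M@(p[:2]-pad)).round(4))
```

```text
L back top [0.6433 0.0142 0.054 ] [0.0341 0.0754]
L front top [0.5615 0.0138 0.054 ] [-0.0477  0.077 ]
R front base [ 0.5778 -0.1107  0.012 ] [-0.0343 -0.0479]
R back base [ 0.6554 -0.1103  0.012 ] [ 0.0432 -0.0493]
R front top [ 0.574  -0.0997  0.054 ] [-0.0379 -0.0368]
salt [ 0.6091 -0.1698  0.056 ] [-0.0045 -0.1077]
lipL [0.5312 0.0096 0.066 ] [-0.0781  0.0735]
lipR [ 0.5291 -0.1376  0.066 ] [-0.0837 -0.0736]
trivL [0.687  0.0178 0.012 ] [0.0779 0.078 ]
```

Top and side views agree: the carton lies flat on the trivet (y_c about +76 to -51 mm) and the salt pot is standing at -107. Next I close the drawer gently.

Call:
{"method": "servo_tool", "body": {
  "plan": [
    {"tx":0.003,"ty":0.002,"tz":0.03,"rx":0,"ry":0,"rz":0},
    {"tx":0,"ty":0,"tz":0.03,"rx":0,"ry":0,"rz":0},
    {"tx":0,"ty":0,"tz":0.03,"rx":0,"ry":0,"rz":0},
    {"tx":0,"ty":0,"tz":0.03,"rx":0,"ry":0,"rz":0},
    {"tx":0,"ty":0,"tz":0.03,"rx":0,"ry":0,"rz":0},
    {"tx":0,"ty":0,"tz":0.028,"rx":0,"ry":0,"rz":0},
    {"tx":0,"ty":0,"tz":0,"rx":0,"ry":0,"rz":0},
    {"tx":0,"ty":0,"tz":0,"rx":0,"ry":0,"rz":0},
    {"tx":-0.006,"ty":0,"tz":0,"rx":0,"ry":0,"rz":0},
    {"tx":-0.006,"ty":0,"tz":0,"rx":0,"ry":0,"rz":0}
  ]
}}

```text
t: 7.0
position: [0.4929, -0.0627, 0.0439]
tool_rot: [0.002, -0.011, 1.0, -0.0]
ft_force: [0.9, -0.8, -0.1]
width: 0.0001
```

Call:
{"method": "servo_tool", "body": {
  "plan": [
    {"tx":-0.005,"ty":0,"tz":0,"rx":0,"ry":0,"rz":0},
    {"tx":-0.004,"ty":0,"tz":0,"rx":0,"ry":0,"rz":0},
    {"tx":-0.003,"ty":0,"tz":0,"rx":0,"ry":0,"rz":0},
    {"tx":-0.003,"ty":0,"tz":0,"rx":0,"ry":0,"rz":0},
    {"tx":-0.003,"ty":0,"tz":0,"rx":0,"ry":0,"rz":0},
    {"tx":-0.003,"ty":0,"tz":0,"rx":0,"ry":0,"rz":0},
    {"tx":-0.004,"ty":0,"tz":0,"rx":0,"ry":0,"rz":0},
    {"tx":-0.004,"ty":0,"tz":0,"rx":0,"ry":0,"rz":0},
    {"tx":-0.004,"ty":0,"tz":0,"rx":0,"ry":0,"rz":0},
    {"tx":-0.004,"ty":0,"tz":0,"rx":0,"ry":0,"rz":0}
  ]
}}

```text
t: 7.83
position: [0.5275, -0.0622, 0.0421]
tool_rot: [-0.001, -0.011, 1.0, 0.0]
ft_force: [-2.4, -0.1, -1.2]
width: 0.0001
```

Call:
{"method": "servo_tool", "body": {
  "plan": [
    {"tx":-0.005,"ty":0,"tz":0,"rx":0,"ry":0,"rz":0},
    {"tx":-0.005,"ty":0,"tz":0,"rx":0,"ry":0,"rz":0},
    {"tx":-0.005,"ty":0,"tz":0,"rx":0,"ry":0,"rz":0},
    {"tx":-0.005,"ty":0,"tz":0,"rx":0,"ry":0,"rz":0},
    {"tx":-0.005,"ty":0,"tz":0,"rx":0,"ry":0,"rz":0},
    {"tx":-0.005,"ty":0,"tz":0,"rx":0,"ry":0,"rz":0},
    {"tx":-0.005,"ty":0,"tz":0,"rx":0,"ry":0,"rz":0},
    {"tx":-0.005,"ty":0,"tz":0,"rx":0,"ry":0,"rz":0},
    {"tx":-0.004,"ty":0,"tz":0,"rx":0,"ry":0,"rz":0},
    {"tx":-0.003,"ty":0,"tz":0,"rx":0,"ry":0,"rz":0}
  ]
}}

```text
t: 8.67
position: [0.5758, -0.0611, 0.0423]
tool_rot: [0.0, -0.011, 1.0, -0.0]
ft_force: [-2.4, 0.3, -1.9]
width: -0.0
```

Run:
```python
from h import *
snap('side','s6'); s=env.state(); print(s['position'],s['ft_force'],s['tool_rot'])
crop('s6',210,90,410,260,3.5,'s6c')
```

```text
[ 0.57673995 -0.06102896  0.04244011] [-0.71336938 -0.73478702 -1.10501531] [ 1.03738349e-03 -1.11819092e-02  9.99936942e-01 -3.94282345e-05]
```

View pics/s6c.png

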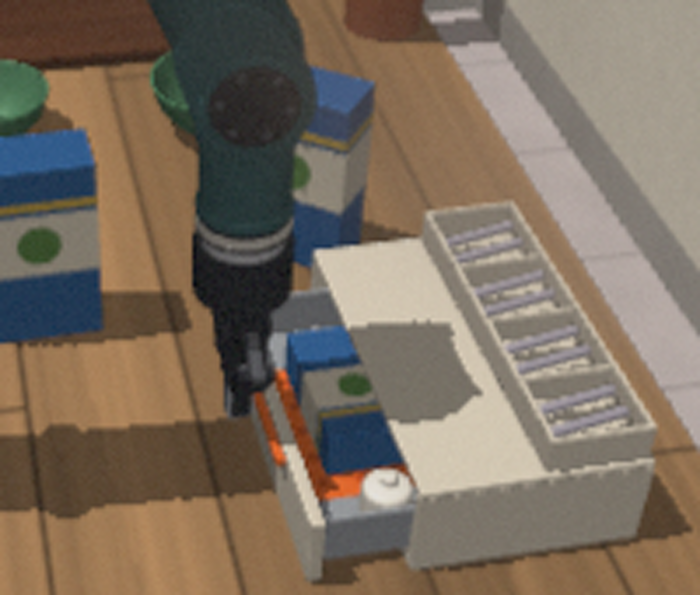

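Call:
{"method": "servo_tool", "body": {
  "plan": [
    {"tx":-0.004,"ty":0,"tz":0,"rx":0,"ry":0,"rz":0},
    {"tx":-0.005,"ty":0,"tz":0,"rx":0,"ry":0,"rz":0},
    {"tx":-0.005,"ty":0,"tz":0,"rx":0,"ry":0,"rz":0},
    {"tx":-0.005,"ty":0,"tz":0,"rx":0,"ry":0,"rz":0},
    {"tx":-0.005,"ty":0,"tz":0,"rx":0,"ry":0,"rz":0},
    {"tx":-0.005,"ty":0,"tz":0,"rx":0,"ry":0,"rz":0},
    {"tx":-0.005,"ty":0,"tz":0,"rx":0,"ry":0,"rz":0},
    {"tx":-0.005,"ty":0,"tz":0,"rx":0,"ry":0,"rz":0},
    {"tx":-0.005,"ty":0,"tz":0,"rx":0,"ry":0,"rz":0},
    {"tx":-0.005,"ty":0,"tz":0,"rx":0,"ry":0,"rz":0}
  ]
}}

```text
t: 9.55
position: [0.6247, -0.0599, 0.0424]
tool_rot: [0.0, -0.011, 1.0, 0.0]
ft_force: [-3.4, 0.8, 0.4]
width: 0.0003
```

Call:
{"method": "servo_tool", "body": {
  "plan": [
    {"tx":-0.004,"ty":0,"tz":0,"rx":0,"ry":0,"rz":0},
    {"tx":-0.003,"ty":0,"tz":0,"rx":0,"ry":0,"rz":0},
    {"tx":-0.003,"ty":0,"tz":0,"rx":0,"ry":0,"rz":0},
    {"tx":-0.003,"ty":0,"tz":0,"rx":0,"ry":0,"rz":0},
    {"tx":-0.003,"ty":0,"tz":0,"rx":0,"ry":0,"rz":0},
    {"tx":0,"ty":0,"tz":0,"rx":0,"ry":0,"rz":0}
  ]
}}

```text
t: 10.05
position: [0.6412, -0.0596, 0.0424]
tool_rot: [0.001, -0.011, 1.0, -0.0]
ft_force: [-2.7, 0.0, 0.7]
width: 0.0003
```

Call:
{"method": "servo_tool", "body": {
  "plan": [
    {"tx":-0.003,"ty":0,"tz":0,"rx":0,"ry":0,"rz":0},
    {"tx":-0.003,"ty":0,"tz":0,"rx":0,"ry":0,"rz":0},
    {"tx":0,"ty":0,"tz":0,"rx":0,"ry":0,"rz":0}
  ]
}}

```text
t: 10.3
position: [0.6448, -0.0596, 0.042]
tool_rot: [-0.002, -0.011, 1.0, 0.0]
ft_force: [-4.0, 0.7, 2.6]
width: -0.0002
```

Call:
{"method": "servo_tool", "body": {
  "plan": [
    {"tx":-0.002,"ty":0,"tz":0,"rx":0,"ry":0,"rz":0},
    {"tx":-0.002,"ty":0,"tz":0,"rx":0,"ry":0,"rz":0},
    {"tx":0,"ty":0,"tz":0,"rx":0,"ry":0,"rz":0}
  ]
}}

```text
t: 10.55
position: [0.6447, -0.0597, 0.0417]
tool_rot: [-0.006, -0.011, 1.0, 0.0]
ft_force: [-10.3, -0.1, 7.7]
width: 0.0
```

Run:
```python
from h import *
snap('side','s7'); s=env.state(); print(s['position'],s['ft_force'])
crop('s7',210,90,410,260,3.5,'s7c')
```

```text
[ 0.64466387 -0.05964941  0.04168777] [-9.19052292  0.69638883  6.91278982]
```

View pics/s7c.png

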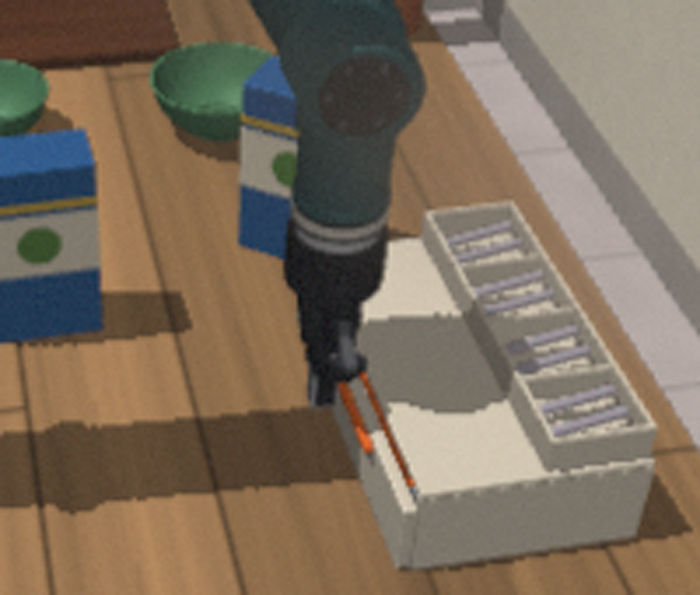

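Call:
{"method": "servo_tool", "body": {
  "plan": [
    {"tx":0.005,"ty":0,"tz":0,"rx":0,"ry":0,"rz":0},
    {"tx":0.015,"ty":0,"tz":0,"rx":0,"ry":0,"rz":0},
    {"tx":0.025,"ty":0,"tz":0,"rx":0,"ry":0,"rz":0},
    {"tx":0.03,"ty":0,"tz":-0.01,"rx":0,"ry":0,"rz":0},
    {"tx":0.03,"ty":0,"tz":-0.03,"rx":0,"ry":0,"rz":0},
    {"tx":0.02,"ty":0,"tz":-0.036,"rx":0,"ry":0,"rz":0},
    {"tx":0.01,"ty":0,"tz":-0.036,"rx":0,"ry":0,"rz":0},
    {"tx":0,"ty":0,"tz":-0.036,"rx":0,"ry":0,"rz":0},
    {"tx":0,"ty":0,"tz":-0.036,"rx":0,"ry":0,"rz":0},
    {"tx":0,"ty":0,"tz":-0.03,"rx":0,"ry":0,"rz":0}
  ]
}}

```text
t: 11.43
position: [0.5178, -0.0628, 0.2593]
tool_rot: [0.004, -0.011, 1.0, -0.0]
ft_force: [1.2, -0.0, -0.2]
width: 0.0001
```

Run:
```python
from h import *
snap('side','s8'); snap('top','t8'); snap('wrist','w8'); s=env.state(); print(s['t'],s['position'],s['ft_force'])
crop('s8',260,110,410,260,4,'s8c');crop('t8',190,70,340,230,4,'t8c')
```

```text
11.5833 [ 0.51935481 -0.06274428  0.25924095] [-0.4291263   0.0573327  -0.53843432]
```

View pics/s8c.png

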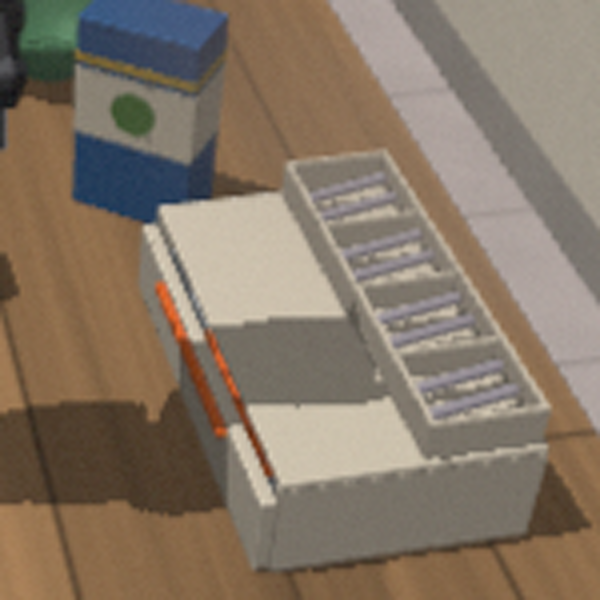

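View pics/t8c.png

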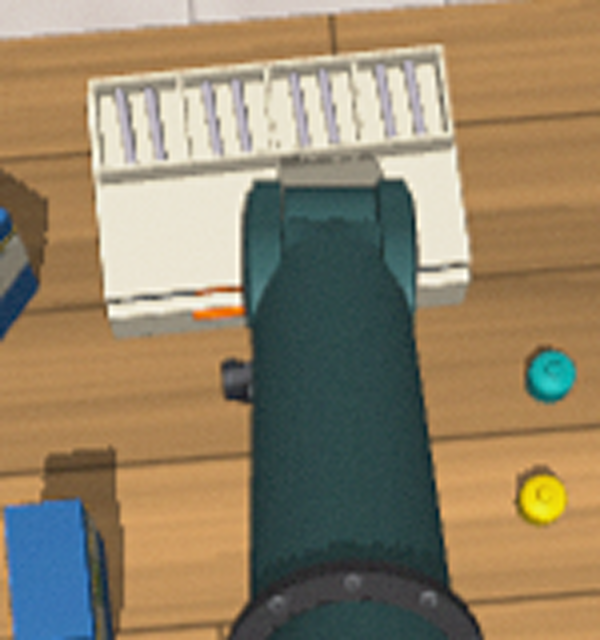

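View pics/w8.png

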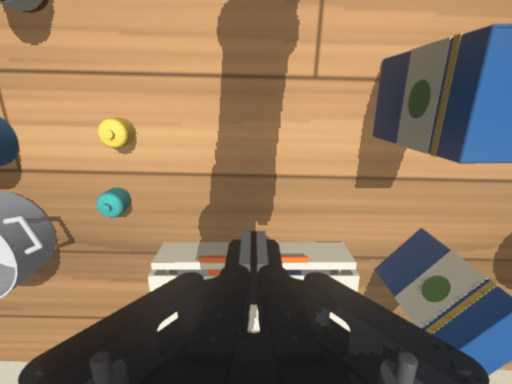

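Run:
```python
from h import *
print(atz('t8',190+111/4,70+321/4,.066), atz('t8',190+467/4,70+283/4,.066)); print(atz('s8',260+141/4,110+231/4,.066),atz('s8',260+260/4,110+508/4,.066), atz('s2',230+84/3.5,90+289/3.5,.066))
crop('t8',212,130,262,160,12,'z1'); crop('s8',290,160,335,255,6,'z2')
```

```text
[0.65682183 0.0866406  0.066     ] [ 0.66485028 -0.20734838  0.066     ]
[0.66250854 0.07988613 0.066     ] [ 0.67053759 -0.21274529  0.066     ] [0.53456427 0.07803627 0.066     ]
```

View pics/z1.png

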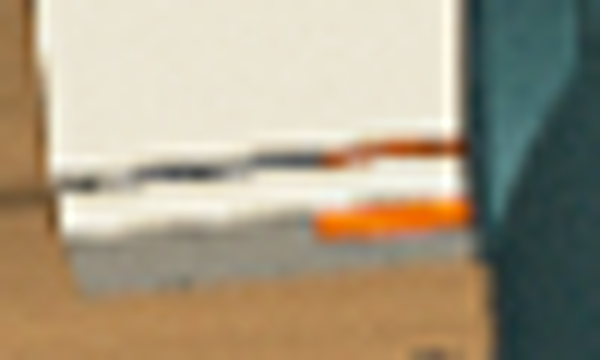

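View pics/z2.png

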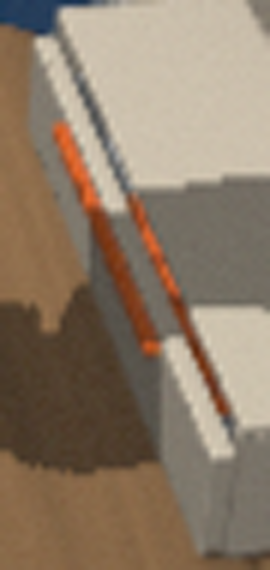

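Slit and flushness look closed, but measured travel (~130 mm) leaves some doubt, so I'll press once more and see whether anything still gives.

Call:
{"method": "servo_tool", "body": {
  "plan": [
    {"tx":-0.02,"ty":0,"tz":0.035,"rx":0,"ry":0,"rz":0},
    {"tx":-0.02,"ty":0,"tz":0.035,"rx":0,"ry":0,"rz":0},
    {"tx":-0.02,"ty":0,"tz":0.035,"rx":0,"ry":0,"rz":0},
    {"tx":-0.015,"ty":0,"tz":0.035,"rx":0,"ry":0,"rz":0},
    {"tx":-0.015,"ty":0,"tz":0.035,"rx":0,"ry":0,"rz":0},
    {"tx":-0.01,"ty":0,"tz":0.034,"rx":0,"ry":0,"rz":0},
    {"tx":-0.01,"ty":0,"tz":0,"rx":0,"ry":0,"rz":0},
    {"tx":-0.006,"ty":0,"tz":0,"rx":0,"ry":0,"rz":0},
    {"tx":0,"ty":0,"tz":0,"rx":0,"ry":0,"rz":0},
    {"tx":0,"ty":0,"tz":0,"rx":0,"ry":0,"rz":0}
  ]
}}

```text
t: 12.42
position: [0.6332, -0.0601, 0.0489]
tool_rot: [0.002, -0.011, 1.0, -0.0]
ft_force: [-0.3, 0.1, 0.4]
width: 0.0002
```

Call:
{"method": "servo_tool", "body": {
  "plan": [
    {"tx":-0.003,"ty":0,"tz":0,"rx":0,"ry":0,"rz":0},
    {"tx":-0.003,"ty":0,"tz":0,"rx":0,"ry":0,"rz":0},
    {"tx":-0.003,"ty":0,"tz":0,"rx":0,"ry":0,"rz":0},
    {"tx":0,"ty":0,"tz":0,"rx":0,"ry":0,"rz":0}
  ]
}}

```text
t: 12.75
position: [0.6419, -0.0596, 0.048]
tool_rot: [0.001, -0.011, 1.0, -0.0]
ft_force: [0.2, 0.1, 0.2]
width: 0.0003
```

Call:
{"method": "servo_tool", "body": {
  "plan": [
    {"tx":-0.003,"ty":0,"tz":0,"rx":0,"ry":0,"rz":0},
    {"tx":-0.003,"ty":0,"tz":0,"rx":0,"ry":0,"rz":0},
    {"tx":-0.003,"ty":0,"tz":0,"rx":0,"ry":0,"rz":0},
    {"tx":0,"ty":0,"tz":0,"rx":0,"ry":0,"rz":0},
    {"tx":0,"ty":0,"tz":0,"rx":0,"ry":0,"rz":0}
  ]
}}

```text
t: 13.17
position: [0.6447, -0.0596, 0.046]
tool_rot: [-0.005, -0.011, 1.0, 0.0]
ft_force: [-7.6, -0.1, 4.8]
width: 0.0002
```

Call:
{"method": "servo_tool", "body": {
  "plan": [
    {"tx":-0.002,"ty":0,"tz":0,"rx":0,"ry":0,"rz":0},
    {"tx":-0.002,"ty":0,"tz":0,"rx":0,"ry":0,"rz":0},
    {"tx":0,"ty":0,"tz":0,"rx":0,"ry":0,"rz":0},
    {"tx":0,"ty":0,"tz":0,"rx":0,"ry":0,"rz":0}
  ]
}}

```text
t: 13.5
position: [0.6446, -0.0596, 0.0455]
tool_rot: [-0.009, -0.011, 1.0, 0.0]
ft_force: [-12.4, 0.4, 8.4]
width: 0.0002
```

The stop is firm at the same x (0.6447), with force rising and no motion, so the drawer is home. I retreat and move the arm clear for a last look.

Call:
{"method": "servo_tool", "body": {
  "plan": [
    {"tx":0.01,"ty":0,"tz":0,"rx":0,"ry":0,"rz":0},
    {"tx":0.02,"ty":0,"tz":0,"rx":0,"ry":0,"rz":0},
    {"tx":0.03,"ty":0,"tz":0,"rx":0,"ry":0,"rz":0},
    {"tx":0.03,"ty":0,"tz":-0.01,"rx":0,"ry":0,"rz":0},
    {"tx":0.025,"ty":0,"tz":-0.03,"rx":0,"ry":0,"rz":0},
    {"tx":0.01,"ty":0,"tz":-0.036,"rx":0,"ry":0,"rz":0},
    {"tx":0,"ty":0,"tz":-0.036,"rx":0,"ry":0,"rz":0},
    {"tx":0,"ty":0,"tz":-0.036,"rx":0,"ry":0,"rz":0},
    {"tx":0,"ty":0,"tz":-0.036,"rx":0,"ry":0,"rz":0},
    {"tx":0,"ty":0,"tz":-0.036,"rx":0,"ry":0,"rz":0}
  ]
}}

```text
t: 14.33
position: [0.5288, -0.0622, 0.2689]
tool_rot: [0.001, -0.011, 1.0, -0.0]
ft_force: [0.9, -0.1, 0.1]
width: -0.0
```

Call:
{"method": "servo_tool", "body": {
  "plan": [
    {"tx":0,"ty":-0.03,"tz":-0.02,"rx":0,"ry":0,"rz":0},
    {"tx":0,"ty":-0.035,"tz":0,"rx":0,"ry":0,"rz":0},
    {"tx":0,"ty":-0.035,"tz":0,"rx":0,"ry":0,"rz":0},
    {"tx":0,"ty":-0.035,"tz":0,"rx":0,"ry":0,"rz":0},
    {"tx":0,"ty":-0.035,"tz":0,"rx":0,"ry":0,"rz":0},
    {"tx":0,"ty":-0.035,"tz":0,"rx":0,"ry":0,"rz":0},
    {"tx":0,"ty":-0.035,"tz":0,"rx":0,"ry":0,"rz":0},
    {"tx":0,"ty":0,"tz":0,"rx":0,"ry":0,"rz":0},
    {"tx":0,"ty":0,"tz":0,"rx":0,"ry":0,"rz":0}
  ]
}}

```text
t: 15.08
position: [0.5334, -0.3053, 0.2868]
tool_rot: [0.0, -0.008, 1.0, -0.001]
ft_force: [1.3, 0.3, 0.6]
width: 0.0003
```

Run:
```python
from h import *
snap('side','s9'); snap('top','t9'); s=env.state(); print(s['t'],s['position'],s['ft_force'],abs(s['joint_vel']).max())
```

```text
15.1833 [ 0.53426491 -0.30107223  0.28654211] [ 0.15633545  0.68459236 -0.01391501] 0.020743523018606016
```

View pics/t9.png

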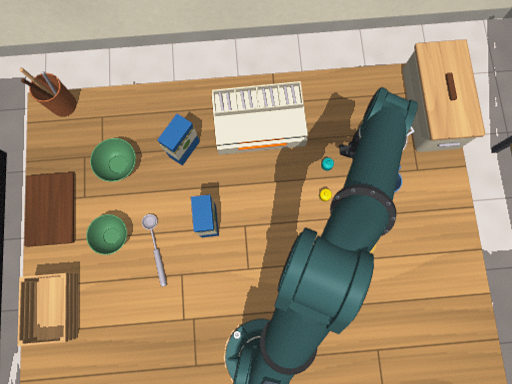

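View pics/s9.png

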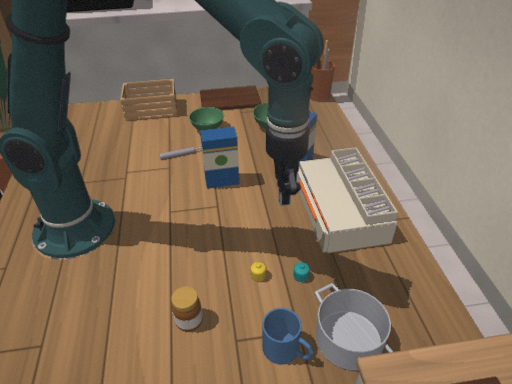

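Every other object sits at its original pixel, the drawer is shut and the arm is clear at z ≈ 0.29.

Run:
```python
from bench import env
print(env.hand_in())
```

```text
the job is handed in; nothing more can be done
None
```

The tea carton lies flat on the trivet in the closed drawer, and I handed the job in at about 15 s of the 42 s allowed. I tipped it over with the shut fingers, pushing near its top from the wall side, then pushed the drawer in by its lip. The highest force I read was about 15 N.

- **Carton:** before closing, the top and side views put it flat and wholly on the trivet, from about +76 to −51 mm across the drawer. That is close to the trivet's edge at +78 mm.
- **Salt pot:** it was still standing when last visible, with the drawer about half closed. I could not see the carton or the pot once the drawer was shut.
- **Drawer:** a second push met a firm stop at the same point as the first, with the force rising and nothing moving. Image measurements gave about 130 mm of travel. That fits a start near 10 mm, but the views disagreed on the remaining gap (0 to 5 mm), so I relied on the stop.
- **Other objects:** everything I could see in the last pictures was at its original place. The arm was clear, with almost no force on it.

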